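# Lay out a snack board

## Robot

A 7-joint arm with a two-finger parallel gripper is mounted at the origin on the work surface. World frame = base frame: x ahead of the robot, y to its left, z up, the work surface at z = 0. Lengths are in m, angles in rad, forces in N, time in s.
With the tool pointing down it reaches from about 0.4 to 0.9 m from the base axis. Payload 5.5 kg.
Tool frame: the origin (TCP) lies on the centre line of the jaws, within the pads' length; the fingertips stand 22 mm ahead of it and the grasp point (between the pads) lies 3 mm ahead of it; z points along the fingers, y is the line along which they close (so a half turn about z gives the same grasp; the last joint's range is limited). The gripper opens to 92 mm and grips with 3 to 60 N. Pads are 19 mm wide; open, the fingers measure 130 mm over their backs; the gripper's body (75 mm by 190 mm) begins 47 mm behind the grasp point.
Start: joints at [-0.921, 0.501, -0.427, 1.55, 0.221, 1.138, -0.21], TCP at [0.245, 0.602, 0.249] pointing down, gripper open.
Joint ranges: [-2.88, 2.88], [-0.31, 2.03], [-1.54, 1.56], [0.2, 2.42], [-1.41, 4.55], [0.19, 2.02], [-2.57, 2.57]. Speed limits (rad/s): [2.57, 2.57, 3.14, 3.14, 3.14, 3.14, 3.14].

## Interface

Orientations are given as a 3x3 rotation matrix whose columns are the frame's x, y, z axes.
In Python, from plant import robot gives the robot as it stands.
- The arm moves only by the tool play_rows, never from a script. Its argument "increments" is a list of rows, each a list of 2 entries, a list of its own where there are three numbers: the shift along the world's x, y, z in mm, then the turn about the world's z in rad. In form: [[[x, y, z], turn], ...]. A call has 1 to 12 rows; each row shifts and turns the commanded pose from where the row before left it; what a row does not reach is not made up. A row lasts 1/10 s, in which the tool goes at most 50 mm and 8.59 degrees, less where a joint would pass 70% of its speed; a pose out of reach is approached as far as the arm can. A call is refused whole if a number of a shift passes 50 or a number of a turn 0.15, either way. A call with a gripper value outside its range is refused whole. "fingers" is the opening, from -1 (shut) to 1 (fully open), set as the call begins (left out, the last holds). The fingers move at their own pace and stop on an object; the grip force is fixed at half the most. Time passes only in rows, so rows that do not move let the fingers close. It gives the time, the measured TCP pose, the force, the opening and the grip force at its end, in the units of the state.
- robot.state(): the state, without advancing time (a new reading comes with each control period).
- robot.capture(name): name is "scene" or "top" or "wrist"; returns the picture (480x640x3 uint8, red, green, blue); there is no depth.
- robot.get_calibration(name): a dict with "intrinsics" (3x3 intrinsics, pixels), "origin" and "orientation" of the camera in the world. Camera axes: x right, y up, looking along -z (the intrinsics and any distortion apply to the point x, -y, -z); pixel columns grow to the right and rows downward; lengths in m; the calibration is good to about 2 mm. The wrist camera is an equidistant fisheye: a pixel r from the principal point sees the ray r / f radians off the axis. A picture is of the moment at which its call begins: read the wrist's pose just before it. get_calibration takes no time and is no camera call; for the wrist camera it gives the pose at the moment of the call.
- robot.job_done(): hands the job in; it is judged then, once.
Trained networks look in the newest picture that a camera, given by its name, has taken for a name from the list of things; names that differ only in an ending like _2 or _b are one class to them, and where a whole thing is asked for, a point or a joint stands for the part that bears it (a point fixed in the world has none). Each returns a list of dicts, best first, with "p" (0 to 1); they miss things now and then, are a little off and sometimes report something else, mostly with a low value. They report only what shows in the picture. A call takes as long as a camera call. They do not tell look-alikes from the thing itself.
- robot.recognise(query, camera): "xyz" ([x, y, z] in m, in world coordinates, good to about 4 mm: the middle of the surface that is visible of it).
- robot.cut_out(query, camera): "region" (480x640 bool, what is visible of it).
The state is a dict: "time": time; "joint_positions": joint angles; "joint_velocities": joint speeds; "joint_torque": joint torques, N m; "tool_pos": TCP position; "ee_rot": TCP orientation; "wrist_force": force on the tool from outside, world axes, zero at the start; "moment": the same for the moment, N m; "gripper_width": opening from 0.0 (shut) to 1.0 (fully open); "grip_force": force on a finger pad.
Only numpy, scipy, OpenCV 4.12 (cv2) and the standard library are available. Lean on these libraries where they do the work, as an engineer would, in place of code of your own. Each camera call takes 0.05 s, during which the arm holds its last target. There are 200 camera calls.

## Task

Get the baby's snack place ready: slide the top snack board off its stack, out through the open end of the rack, pressing on it only gently (a few newtons, never over 30 N), never lifting it clear, and leaving the two boards beneath where they lie, until it lies flat and square in the middle of the cork mat. Then stand the closed baby food jar upright on that board and let go. Leave everything else where it is.

Things in the scene. Friction and masses are not known exactly. Their poses are not given: they have to be found in the camera images.
- rack: three-sided birch rack fixed to the ledge, no floor. Origin at ledge level under the stack's middle. Inside 136 mm wide (x); walls 12 mm thick, 34 mm high (10 mm above the top board) across its -y end (inside face y = -93 mm) and along both sides (x = +-68 mm) up to y = +30 mm; open at its +y end: boards stand out to y = +90 mm and come out along +y. Gap round the boards 3 mm: no finger fits
- board_top: top one of three equal stacked snack boards: plain waxed wood, 130 mm (x) by 180 mm (y) by 8 mm thick, 125 g, loose. Origin at the centre of its underside, 16 mm above the ledge on the stack; upper face 8 mm higher. Too wide to grasp. Friction on the other boards about 0.28, on the mat 0.32, fingertips hold better. Press with 5 to 10 N, never over 30 N
- board_mid: the middle board of the stack, same size; loose, must stay where it lies (within 6 mm). Origin at the centre of its underside
- board_low: the lowest board of the stack, same size; loose, must stay where it lies (within 6 mm). Origin at the centre of its underside
- mat: cork mat, 190 mm (x) by 240 mm (y) by 3 mm thick, fixed just beyond the open end of the rack, nearly parallel to it. Origin at the centre of its underside, at ledge level; its +y points away from the rack, the way the board slides. The board comes down 13 mm as it leaves the stack: its front end tips first
- jar: closed baby food jar, glass with a paper band and a white metal lid, 58 mm in diameter (lid 55 mm), 70 mm tall, about 0.21 kg, standing on the ledge to the left. Origin at the centre of its underside
- spoon: bystander: grey silicone spoon 150 mm long, 10 mm thick, lying beside the mat on the robot's side
- tractor: bystander: wooden toy tractor about 95 mm long, 75 mm wide, 82 mm tall, on the ledge to the left
- night_light: bystander: acrylic cloud-shaped night light on a birch base 50 by 110 mm with a push switch, 134 mm tall, to the right of the rack
- rings: bystander: wooden stacking-ring toy, 72 mm across, 77 mm tall, beyond the mat
- bottle: bystander: baby bottle, 57 mm across, 150 mm tall, to the right, nearer the robot
- cup: bystander: open white plastic cup, 70 mm across its rim, 70 mm tall, at the far left. Origin of each bystander: centre of its underside
Mind the look-alikes: they are no part of the job. Leave any green or pink look-alike of the jar alone. Leave any purple or turquoise look-alike of the board_top alone.

How it is judged:
By the outcome, as a careful person would: the job done as asked, in the order asked, and still so for the second after the job is handed in, with the robot touching nothing.
It also fails if it takes over 72 s, if anything falls off the work surface, if the arm or the gripper's body presses on something with over 40 N, if the wrist force passes 120 N, or if a joint passes its speed limit or range.

## Working session

There is one attempt and no reset: what is moved stays moved. The work goes in short steps, Python scripts to look and compute and a tool call to move; the robot and the scene stay as the last step left them, time stands still between calls to the robot, and variables do not carry over. Pictures are saved under pics/ and viewed, at most 10 in all, crops included, and the job is handed in when it is done.

Besides the shell and the picture viewer there is one more tool, called after "Call:" in YAML: its name, and indented under it one key for each argument. play_rows: Moves the arm, as the interface text tells. Its arguments: {"type":"object","properties":{"increments":{"type":"array","items":{"type":"array"}},"fingers":{"type":"number"}},"required":["increments"]}

```bash
mkdir -p pics; ls; python3 - <<'E'
from plant import robot
import cv2,numpy as np
ims=[]
for c in ("scene","top"):
    im=robot.capture(c); cv2.imwrite(f"pics/{c}0.png",im[:,:,::-1])
    k=robot.get_calibration(c); print(c,np.round(k["intrinsics"],1).tolist(),np.round(k["origin"],3),np.round(k["orientation"],3).tolist())
    for q in ("board_top","mat","jar","rack"):
        print(q,[(np.round(d["xyz"],3).tolist(),round(d["p"],2)) for d in robot.recognise(q,c)])
s=robot.state();print(s["time"],s["tool_pos"],np.round(s["ee_rot"],3).tolist(),s["wrist_force"])
E
```

```text
pics
scene [[492.3, 0.0, 321.9], [0.0, 492.3, 237.1], [0.0, 0.0, 1.0]] [ 1.335 -0.005  0.886] [[-0.004, -0.716, 0.698], [1.0, -0.004, 0.001], [0.002, 0.698, 0.716]]
board_top [([0.59, -0.235, 0.024], 0.81), ([0.316, -0.249, 0.009], 0.75), ([0.269, 0.218, 0.004], 0.66)]
mat [([0.572, -0.005, 0.004], 0.62)]
jar [([0.634, 0.326, 0.057], 0.98), ([0.738, 0.353, 0.058], 0.8), ([0.601, 0.419, 0.051], 0.75)]
rack [([0.658, -0.288, 0.03], 0.77)]
top [[507.6, 0.0, 317.4], [0.0, 507.6, 244.9], [0.0, 0.0, 1.0]] [0.333 0.007 1.566] [[0.016, 0.993, -0.121], [-1.0, 0.017, 0.001], [0.003, 0.121, 0.993]]
board_top [([0.584, -0.235, 0.022], 0.94), ([0.307, -0.246, 0.008], 0.61), ([0.268, 0.219, 0.008], 0.6), ([0.612, 0.325, 0.068], 0.55)]
mat [([0.559, -0.006, 0.002], 0.78), ([0.592, -0.309, 0.034], 0.54), ([0.459, 0.501, 0.028], 0.28)]
jar [([0.714, 0.357, 0.068], 0.87), ([0.581, 0.416, 0.071], 0.77), ([0.612, 0.324, 0.068], 0.58)]
rack [([0.59, -0.308, 0.032], 0.65)]
0.5 [0.24517423 0.60197608 0.24872211] [[-0.926, 0.377, -0.0], [0.377, 0.926, 0.0], [0.0, 0.0, -1.0]] [ 0.83097261 -0.1144586  -0.35892714]
```

View pics/scene0.png

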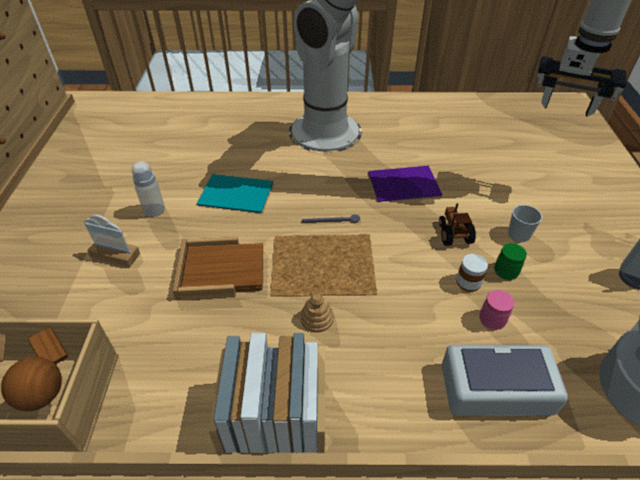

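View pics/top0.png

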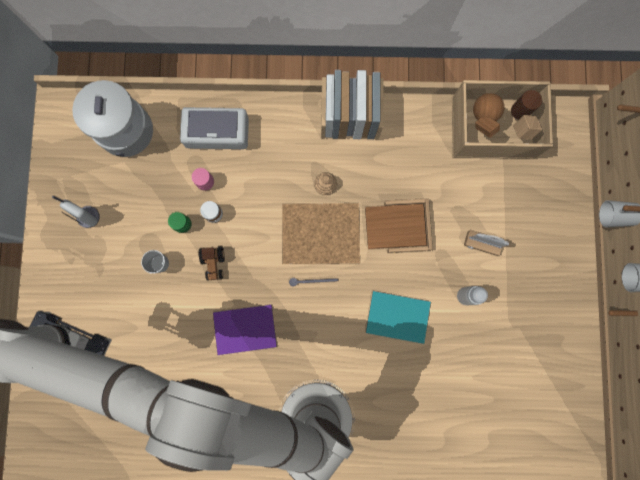

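The jar candidates are white lid with band at scene (472,271), green at (510,261) and pink at (497,309). The white-lidded one fits, since green and pink are named as look-alikes. The board candidates are wood in the rack at (222,268), turquoise at (235,193) and purple at (405,183). The wooden one on the stack is the one meant. I'll measure the outlines and confirm both in one crop.

```bash
cat > h.py <<'E'
import numpy as np,cv2
from plant import robot
def ray(c,uv):
    k=robot.get_calibration(c);K=np.array(k["intrinsics"]);uv=np.atleast_2d(uv).astype(float)
    a=(uv[:,0]-K[0,2])/K[0,0];b=(uv[:,1]-K[1,2])/K[1,1]
    if c=="wrist":
        r=np.hypot(a,b)+1e-12;d=np.c_[a/r*np.sin(r),-b/r*np.sin(r),-np.cos(r)]
    else: d=np.c_[a,-b,-np.ones(len(a))]
    return np.array(k["origin"]),d@np.array(k["orientation"]).T
def plane(c,uv,z):
    o,d=ray(c,uv);return o+d*((z-o[2])/d[:,2])[:,None]
def rect(c,q,z,i=0,near=None):
    """min-area rectangle, on plane z, of the region whose centre is nearest 'near'"""
    best=None
    for r in robot.cut_out(q,c):
        m=r["region"].astype(np.uint8)
        cs=cv2.findContours(m,0,cv2.CHAIN_APPROX_NONE)[0]
        if not cs: continue
        k=max(cs,key=cv2.contourArea)[:,0]
        P=plane(c,k,z)[:,:2]
        (x,y),(w,h),a=cv2.minAreaRect((P*1000).astype(np.float32))
        e=np.hypot(x/1000-near[0],y/1000-near[1])
        if best is None or e<best[0]: best=(e,x,y,w,h,a,r["p"],P)
    return best
E
python3 - <<'E'
from h import *
for c in ("scene","top"):
    im=robot.capture(c)
    for q,z,n in (("board_top",.024,(.585,-.235)),("mat",.003,(.56,-.005)),("jar",.07,(.615,.325)),("spoon",.005,(.45,0)),("rings",.04,(.7,0)),("night_light",.0,(.5,-.5))):
        b=rect(c,q,z,near=n)
        if b: print(c,q,np.round(b[1:7],2))
    if c=="scene":
        a=cv2.resize(im[225:335,160:385],None,fx=3,fy=3);b=cv2.resize(im[225:335,420:540],None,fx=3,fy=3)[:, :125*3]
    else:
        b=np.hstack([cv2.resize(im[190:275,270:440],None,fx=3,fy=3),cv2.resize(im[190:275,170:240],None,fx=3,fy=3)])
        w=max(a.shape[1],b.shape[1]); 
        f=lambda x:np.hstack([x,np.zeros((x.shape[0],w-x.shape[1],3),np.uint8)])
        cv2.imwrite("pics/crop1.png",np.vstack([f(a),f(b)])[:600,:800,::-1])
E
```

```text
scene board_top [ 586.69 -235.63  133.04  181.96    2.31    0.61]
scene mat [561.68  -6.16 192.16 241.11   1.74   0.69]
scene jar [643.75 316.94  55.01 111.62  65.59   0.8 ]
scene spoon [411.42  14.63  23.3  146.43   4.9    0.6 ]
scene rings [ 7.2984e+02 -1.8250e+01  9.6370e+01  6.6680e+01  2.9000e-01  5.9000e-01]
scene night_light [ 492.23 -547.84  229.42   98.88   43.79    0.76]
top board_top [ 584.66 -232.92  130.48  182.83    4.03    0.81]
top mat [560.87  -4.18 188.58 240.53   0.97   0.66]
top jar [610.15 324.13  70.23  54.71  57.35   0.75]
top spoon [410.76  16.32  21.63 147.65   2.53   0.49]
top rings [711.97 -15.52  66.04  67.71   0.97   0.84]
top night_light [ 539.14 -519.78  132.53   58.92   74.3     0.97]
```

View pics/crop1.png

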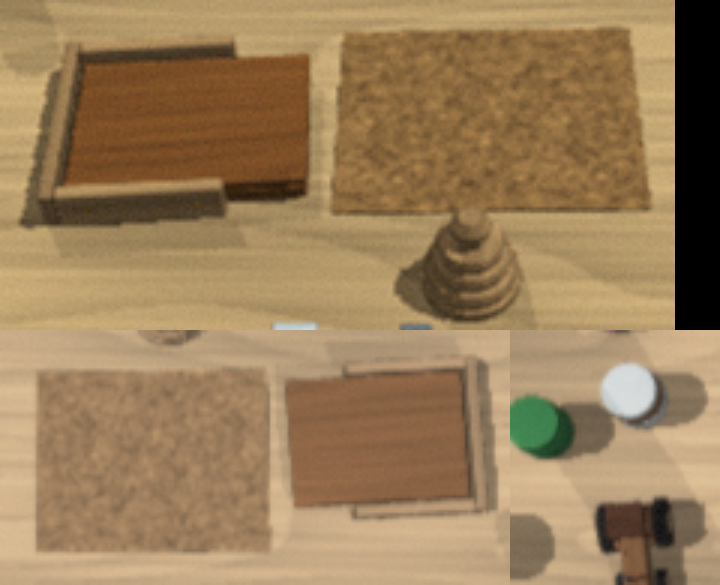

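The crop confirms it: the wooden board in the rack with the mat to its +y side, and the white-lidded jar beside the green look-alike. I'm moving over the rear part of the board.

Call:
play_rows:
  increments:
    - [[15,-37,0],-0.05]
    - [[15,-37,0],-0.05]
    - [[15,-37,0],-0.05]
    - [[15,-37,0],-0.05]
    - [[15,-37,0],-0.05]
    - [[15,-37,0],-0.05]
    - [[15,-37,0],-0.05]
    - [[15,-37,0],-0.05]
    - [[15,-37,0],-0.05]
    - [[15,-37,0],-0.05]
    - [[15,-37,0],-0.05]
    - [[15,-37,0],-0.05]
  fingers: 0

```text
time: 2.4
tool_pos: [0.4256, 0.1565, 0.2491]
ee_rot: [[-0.55, 0.835, 0.001], [0.835, 0.55, 0.0], [-0.0, 0.001, -1.0]]
wrist_force: [1.0, 1.1, -0.6]
gripper_width: 0.503
grip_force: 0.0
```

Call:
play_rows:
  increments:
    - [[15,-37,0],-0.05]
    - [[15,-37,0],-0.05]
    - [[15,-37,0],-0.05]
    - [[15,-37,0],-0.05]
    - [[15,-37,0],-0.05]
    - [[15,-37,0],-0.05]
    - [[15,-37,0],-0.05]
    - [[15,-37,0],-0.05]
    - [[15,-37,0],-0.05]
    - [[15,-37,0],-0.05]
    - [[10,-37,0],-0.05]
    - [[0,0,0],0]

```text
time: 3.6
tool_pos: [0.5847, -0.2563, 0.2486]
ee_rot: [[-0.025, 1.0, 0.0], [1.0, 0.025, -0.005], [-0.005, -0.0, -1.0]]
wrist_force: [-1.0, -0.1, -0.4]
gripper_width: 0.5
grip_force: 0.0
```

```bash
python3 - <<'E'
from h import *
s=robot.state();print(s["tool_pos"],s["wrist_force"])
im=robot.capture("wrist");cv2.imwrite("pics/w1.png",im[:,:,::-1])
k=robot.get_calibration("wrist");print(np.round(k["intrinsics"],1).tolist(),np.round(k["origin"],3))
for q,z,n in (("board_top",.024,(.585,-.235)),("mat",.003,(.56,-.005))):
    b=rect("wrist",q,z,near=n)
    if b: print(q,np.round(b[1:7],2))
im=robot.capture("top")
for q,z,n in (("board_top",.024,(.585,-.235)),("mat",.003,(.56,-.005)),("board_mid",.016,(.585,-.235)),("rack",.034,(.585,-.235))):
    b=rect("top",q,z,near=n)
    if b: print(q,np.round(b[1:7],2))
E
```

```text
[ 0.58465362 -0.25627451  0.24862674] [-1.00620198 -0.13544237 -0.39115911]
[[371.6, 0.0, 320.6], [0.0, 371.6, 241.6], [0.0, 0.0, 1.0]] [ 0.581 -0.17   0.384]
board_top [ 583.85 -226.34  130.73  180.96    3.97    0.93]
mat [560.91 -69.79 191.45  93.67   1.31   0.64]
board_top [ 583.08 -207.09  129.67  126.07    3.88    0.78]
mat [560.86  -4.17 188.61 240.56   0.97   0.84]
rack [ 6.5732e+02 -2.3163e+02  1.5650e+01  6.1700e+01  9.7000e-01  6.5000e-01]
```

View pics/w1.png

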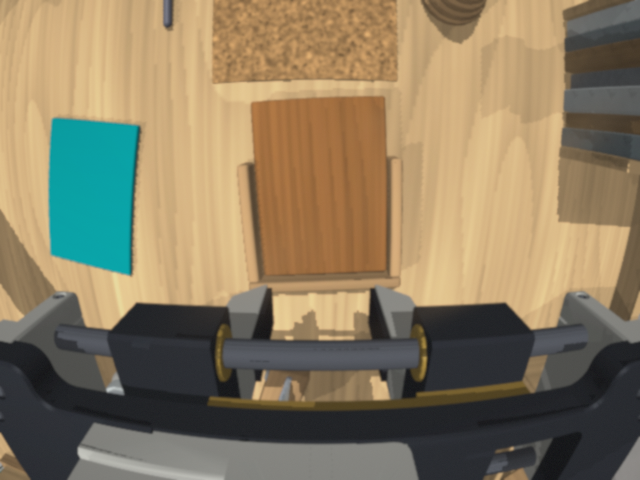

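Call:
play_rows:
  increments:
    - [[1,-15,-30],0.01]
    - [[1,-15,-40],0.01]
    - [[1,-14,-45],0.01]
    - [[0,0,-40],0]
    - [[0,0,-25],0]
    - [[0,0,-12],0]
    - [[0,0,0],0]
    - [[0,0,0],0]

```text
time: 4.8
tool_pos: [0.5893, -0.2931, 0.0581]
ee_rot: [[-0.065, 0.998, 0.002], [0.998, 0.065, -0.001], [-0.001, 0.002, -1.0]]
wrist_force: [0.3, -1.4, 0.1]
gripper_width: 0.501
grip_force: 0.0
```

Call:
play_rows:
  increments:
    - [[0,0,-3],0]
    - [[0,0,-3],0]
    - [[0,0,-2],0]
    - [[0,0,0],0]
    - [[0,0,0],0]

```text
time: 5.3
tool_pos: [0.5882, -0.293, 0.0489]
ee_rot: [[-0.064, 0.998, 0.0], [0.998, 0.064, -0.0], [-0.0, 0.0, -1.0]]
wrist_force: [-0.3, -0.0, 0.7]
gripper_width: 0.502
grip_force: 0.0
```

Call:
play_rows:
  increments:
    - [[0,0,-1],0]
    - [[0,0,-1],0]
    - [[0,0,-1],0]
    - [[0,0,0],0]

```text
time: 5.7
tool_pos: [0.5882, -0.2931, 0.0464]
ee_rot: [[-0.064, 0.998, 0.0], [0.998, 0.064, 0.0], [0.0, 0.0, -1.0]]
wrist_force: [-2.5, 1.0, 5.6]
gripper_width: 0.501
grip_force: 2.6
```

Call:
play_rows:
  increments:
    - [[0,0,-1],0]
    - [[0,0,0],0]
    - [[0,0,0],0]

```text
time: 6.0
tool_pos: [0.5885, -0.2931, 0.0464]
ee_rot: [[-0.064, 0.998, 0.001], [0.998, 0.064, 0.0], [0.0, 0.001, -1.0]]
wrist_force: [-2.4, 2.0, 10.8]
gripper_width: 0.5
grip_force: 5.5
```

Call:
play_rows:
  increments:
    - [[0,0,-0.5],0]
    - [[0,0,0.9],0]
    - [[-0.1,2,0],0]
    - [[-0.3,4,0],0]
    - [[-0.5,7,0],0]
    - [[-0.5,7,0],0]
    - [[0,0,0],0]

```text
time: 6.7
tool_pos: [0.5876, -0.2733, 0.0464]
ee_rot: [[-0.064, 0.998, 0.002], [0.998, 0.064, -0.001], [-0.001, 0.002, -1.0]]
wrist_force: [-1.0, 0.0, 8.2]
gripper_width: 0.501
grip_force: 3.9
```

```bash
python3 - <<'E'
from h import *
s=robot.state();print(s["tool_pos"],s["wrist_force"])
for c in ("scene","wrist"):
    im=robot.capture(c)
    for q,z,n in (("board_top",.024,(.585,-.21)),("board_mid",.016,(.585,-.235))):
        b=rect(c,q,z,near=n)
        if b: print(c,q,np.round(b[1:7],2))
E
```

```text
[ 0.58757462 -0.2732869   0.04636701] [-0.98755861  0.02654953  8.17910098]
scene board_top [ 5.8843e+02 -2.1605e+02  1.3364e+02  1.7929e+02  2.6600e+00  5.5000e-01]
wrist board_top [ 584.47 -209.48  128.72  165.09    2.73    0.63]
wrist board_mid [ 590.04 -320.74   65.96    6.94    3.48    0.68]
```

Call:
play_rows:
  increments:
    - [[-0.5,8,0],0]
    - [[-0.5,9,0],0]
    - [[-0.6,9,0],0]
    - [[-0.6,9,0],0]
    - [[-0.6,9,0],0]
    - [[-0.6,9,0],0]
    - [[-0.6,9,0],0]
    - [[-0.6,9,0],0]
    - [[-0.6,9,0],0]
    - [[0,0,0],0]

```text
time: 8.0
tool_pos: [0.5831, -0.1921, 0.0464]
ee_rot: [[-0.065, 0.998, 0.003], [0.998, 0.065, -0.0], [-0.0, 0.003, -1.0]]
wrist_force: [1.1, 2.0, 7.0]
gripper_width: 0.501
grip_force: 3.5
```

```bash
cat > look.py <<'E'
from h import *
import sys
n=tuple(float(v) for v in sys.argv[1:3])
s=robot.state();print(np.round(s["tool_pos"],4),s["wrist_force"])
for c in ("scene","wrist","top"):
    im=robot.capture(c)
    for q,z,m in (("board_top",float(sys.argv[3]),n),("board_mid",.016,(.585,-.235)),("mat",.003,(.561,-.005))):
        b=rect(c,q,z,near=m)
        if b: print(c,q,np.round(b[1:7],1))
    if len(sys.argv)>4 and c==sys.argv[4]: cv2.imwrite("pics/%s_%d.png"%(c,s["time"]*10),im[:,:,::-1])
E
python3 look.py .58 -.134 .024
```

```text
[ 0.5831 -0.1921  0.0464] [1.08766783 1.96896456 6.96259869]
scene board_top [ 590.9 -140.9  178.7  133.5   83.8    0.8]
scene board_mid [ 582.9 -285.1  116.5   83.5    4.2    0.9]
wrist board_top [ 588.1 -132.6  161.2  128.5   84.4    0.9]
wrist board_mid [ 586.4 -247.7   79.9   23.5    3.4    1. ]
wrist mat [496.1 -83.1  87.1  58.5  89.5   0.6]
top board_top [ 592.  -108.5  113.4  129.8   84.7    0.9]
top board_mid [ 5.728e+02 -3.069e+02  4.010e+01  9.460e+01  8.950e+01  5.000e-01]
top mat [560.6  -2.7 194.1 240.2   2.2   0.9]
```

Call:
play_rows:
  increments:
    - [[0,0,0],0.03]
    - [[0,0,0],0.04]
    - [[0,0,0],0.04]
    - [[0,0,0],0.02]
    - [[0,0,0],0]

```text
time: 9.1
tool_pos: [0.583, -0.1917, 0.0463]
ee_rot: [[-0.194, 0.981, 0.002], [0.981, 0.194, 0.001], [0.001, 0.002, -1.0]]
wrist_force: [-0.4, 2.5, 7.5]
gripper_width: 0.501
grip_force: 4.3
```

```bash
python3 look.py .58 -.134 .024 wrist; ls pics
```

```text
[ 0.583  -0.1917  0.0463] [-0.43477019  2.54671704  7.49459128]
scene board_top [ 591.2 -141.1  178.1  133.7   84.6    1. ]
scene board_mid [ 583.1 -282.7  117.3   89.2    4.2    0.8]
scene mat [561.7  -5.7 193.6 242.2   2.3   0.9]
wrist board_top [ 588.  -133.8  164.   128.9   84.7    0.6]
wrist board_mid [ 594.  -247.1   79.9   24.5    8.7    0.7]
wrist mat [497.4 -89.7  58.9  74.    1.3   0.7]
top board_top [ 593.  -109.4  119.2  133.7   86.1    0.6]
top board_mid [ 5.729e+02 -3.084e+02  3.700e+01  9.450e+01  8.950e+01  5.000e-01]
top mat [560.9  -2.2 194.9 243.    1.    0.7]
crop1.png
scene0.png
top0.png
w1.png
wrist_91.png
```

View pics/wrist_91.png

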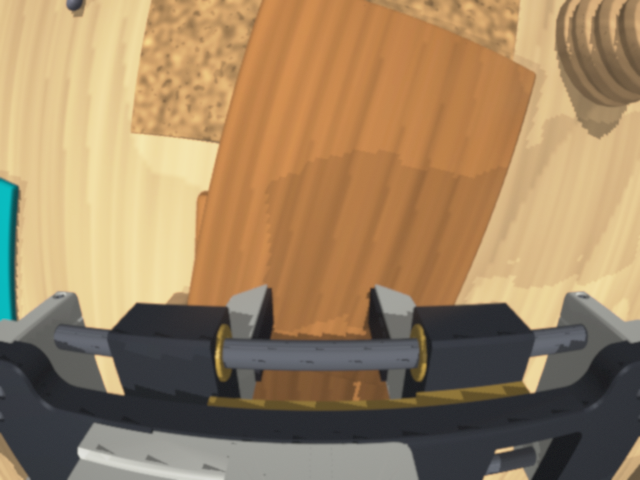

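The board has turned about 9° clockwise under the press, and turning the tool doesn't bring it back. I'll release slowly so it tips onto the mat, then push its rear edge with both fingertips, which squares it without loading the boards beneath.

Call:
play_rows:
  increments:
    - [[0,0,1],0]
    - [[0,0,1],0]
    - [[0,0,1],0]
    - [[0,0,1],0]
    - [[0,0,2],0]
    - [[0,0,2],0]
    - [[0,0,3],0]
    - [[0,0,10],0]
    - [[0,-15,20],-0.05]
    - [[0,-25,10],-0.05]
    - [[0,-30,0],-0.05]
    - [[0,0,0],0]

```text
time: 10.9
tool_pos: [0.5806, -0.2716, 0.098]
ee_rot: [[-0.034, 0.999, 0.002], [0.999, 0.034, -0.006], [-0.006, 0.002, -1.0]]
wrist_force: [-0.7, -0.8, -0.4]
gripper_width: 0.497
grip_force: 0.0
```

```bash
python3 look.py .588 -.134 .020 wrist; python3 - <<'E'
from h import *
print(np.round(robot.state()["moment"],2))
E
ls pics
```

```text
[ 0.5806 -0.2716  0.098 ] [-0.66291315 -0.77593462 -0.4272639 ]
scene board_top [ 588.  -142.9  195.1  132.4   78.9    1. ]
scene board_mid [ 5.849e+02 -2.797e+02  1.197e+02  9.580e+01  3.000e-01  7.000e-01]
scene mat [562.6  -4.3 192.3 237.9   2.    0.9]
wrist board_top [ 583.9 -162.1  145.2  136.6   87.1    0.6]
wrist board_mid [ 586.8 -271.1  130.    91.7    1.8    0.7]
wrist mat [ 493.5 -111.5   34.6   55.2   84.1    0.6]
top board_top [ 589.7 -142.2  181.   131.9   85.3    0.6]
top board_mid [ 588.9 -243.5   18.6   84.8   89.8    0.6]
top mat [560.9  -4.1 192.1 237.9   1.9   0.9]
[-0.09  0.06 -0.02]
crop1.png
scene0.png
top0.png
w1.png
wrist_109.png
wrist_91.png
```

View pics/wrist_109.png

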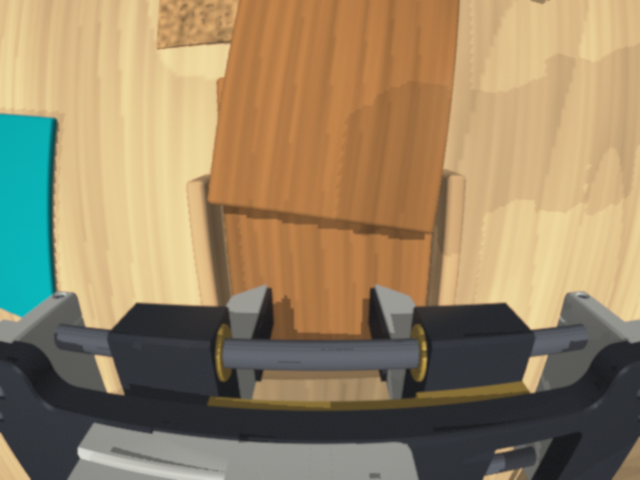

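```bash
python3 - <<'E'
from h import *
c="wrist"; im=robot.capture(c)
# sizes of rear edge at heights
for z in (.024,.028,.032,.036):
    P=plane(c,[(209,205),(432,233)],z); print(z,np.round(P[:,:2]*1000,1).tolist(),np.linalg.norm(P[1]-P[0]).round(4))
for z in (.016,.034): print(z,np.round(plane(c,[(191,182),(213,176),(447,171),(465,174)],z)[:,:2]*1000,1).tolist())
# mid front-left corner
print(np.round(plane(c,[(218,80)],.016)[:,:2]*1000,1))
im=robot.capture("top"); sc=robot.capture("scene")
m=[r for r in robot.cut_out("board_top","top")]
cv2.imwrite("pics/st.png",np.vstack([cv2.resize(im[195:260,280:440],(800,325)),cv2.resize(sc[235:305,170:380],(800,267))])[:,:,::-1])
s=robot.state();print(s["tool_pos"])
E
```

```text
0.024 [[513.9, -225.9], [646.9, -237.3]] 0.1335
0.028 [[515.1, -225.0], [645.6, -236.2]] 0.131
0.032 [[516.3, -224.2], [644.2, -235.1]] 0.1284
0.036 [[517.5, -223.3], [642.9, -234.0]] 0.1258
0.016 [[500.1, -213.6], [514.4, -209.8], [654.8, -200.2], [666.9, -201.0]]
0.034 [[506.5, -210.8], [519.6, -207.3], [648.3, -198.5], [659.4, -199.2]]
[[ 516.6 -152.3]]
[ 0.58158577 -0.2629477   0.09615724]
```

View pics/st.png

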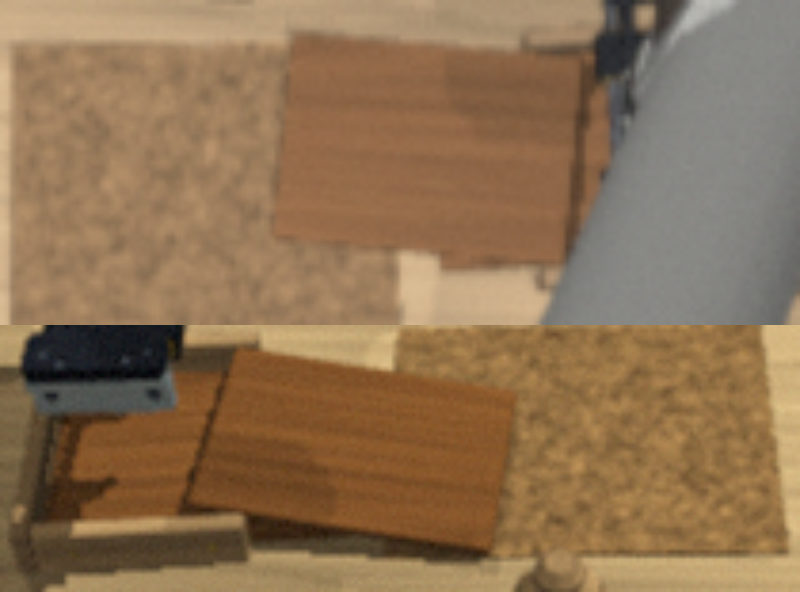

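Call:
play_rows:
  increments:
    - [[0,-2,-20],-0.01]
    - [[0,0,-20],0]
    - [[0,0,-10],0]
    - [[0,0,-3.5],0]
    - [[0,0,0],0]
    - [[0,4,0],0]
    - [[0,4,0],0]
    - [[0,4,0],0]
    - [[0,4,0],0]
    - [[0,4,0],0]
    - [[0,4,0],0]
    - [[0,0,0],0]

```text
time: 12.9
tool_pos: [0.5817, -0.2399, 0.0426]
ee_rot: [[-0.035, 0.999, -0.0], [0.999, 0.035, 0.001], [0.001, -0.0, -1.0]]
wrist_force: [0.8, 0.4, -0.5]
gripper_width: 0.502
grip_force: 0.0
```

```bash
python3 look.py .585 -.130 .022 ; python3 - <<'E'
from h import *
print(np.round(robot.state()["moment"],2))
E
```

```text
[ 0.5817 -0.2399  0.0426] [ 0.76802857  0.35827396 -0.54934198]
scene board_top [ 589.5 -136.4  189.5  133.9   81.7    0.7]
scene board_mid [ 583.9 -281.   115.4   91.3    3.3    0.6]
scene mat [561.5  -4.1 191.2 238.2   2.3   0.6]
wrist board_top [ 582.4 -160.5  140.6  137.4   88.2    0.6]
wrist board_mid [ 563.7 -245.9   34.5   88.4   85.4    0.7]
wrist mat [ 491.7 -109.    40.6   52.6   82.8    0.7]
top board_top [ 588.1 -131.2  174.   131.6   87.1    0.6]
top mat [562.4  -4.  189.8 237.4   2.1   0.7]
[-0.06  0.1   0.03]
```

Call:
play_rows:
  increments:
    - [[0,5,0],0]
    - [[0,6,0],0]
    - [[0,6,0],0]
    - [[0,6,0],0]
    - [[0,6,0],0]
    - [[0,6,0],0]
    - [[-1.5,6,0],0]
    - [[-1.5,6,0],0]
    - [[-1.5,6,0],0]
    - [[-1.5,6,0],0]
    - [[0,0,0],0]

```text
time: 14.6
tool_pos: [0.5753, -0.1805, 0.0425]
ee_rot: [[-0.035, 0.999, -0.0], [0.999, 0.035, 0.001], [0.001, -0.0, -1.0]]
wrist_force: [-0.1, -0.1, 0.1]
gripper_width: 0.498
grip_force: 0.0
```

```bash
python3 look.py .58 -.08 .016 wrist; python3 - <<'E'
from h import *
print(np.round(robot.state()["moment"],2))
E
ls pics
```

```text
[ 0.5753 -0.1805  0.0425] [-0.13789423 -0.12150098  0.13566751]
scene board_top [575.4 -77.  182.  136.6  88.2   0.8]
scene board_mid [ 5.873e+02 -2.387e+02  1.315e+02  1.829e+02  3.000e-01  7.000e-01]
scene mat [563.1  -5.4 193.1 239.5   1.1   0.9]
wrist board_top [ 575.6 -103.7  135.3  135.3    2.4    0.6]
wrist board_mid [ 581.2 -186.8  127.8   32.8    1.8    0.7]
wrist mat [486.4 -76.8  38.3  98.9   0.6   0.6]
top board_top [575.4 -73.7 131.2 167.3   1.    0.9]
top board_mid [ 583.8 -302.2   49.4  116.6   89.7    0.8]
top mat [560.8  -3.7 188.6 239.8   1.    0.8]
[-0.09  0.09 -0.04]
crop1.png
scene0.png
st.png
top0.png
w1.png
wrist_109.png
wrist_146.png
wrist_91.png
```

Call:
play_rows:
  increments:
    - [[-1.5,5,0],0]
    - [[-1.5,6,0],0]
    - [[-1.5,6,0],0]
    - [[-1.5,6,0],0]
    - [[-1,5,0],0]
    - [[-0.5,3,0],0]
    - [[0,0,0],0]

```text
time: 15.9
tool_pos: [0.5681, -0.1501, 0.0426]
ee_rot: [[-0.035, 0.999, -0.0], [0.999, 0.035, 0.0], [0.0, -0.0, -1.0]]
wrist_force: [0.1, -0.2, -0.6]
gripper_width: 0.5
grip_force: 0.0
```

```bash
python3 look.py .57 -.05 .011 wrist; ls pics
```

```text
[ 0.5681 -0.1501  0.0426] [ 0.05678672 -0.20643696 -0.62393443]
scene board_top [573.9 -54.3 133.6 179.3   1.9   0.6]
scene board_mid [ 5.859e+02 -2.362e+02  1.287e+02  1.832e+02  3.000e-01  8.000e-01]
scene mat [562.   -4.9 190.8 237.3   1.5   0.6]
wrist board_top [570.7 -72.3 128.5 139.9   1.9   0.8]
wrist board_mid [ 567.6 -158.1   50.9   28.5    1.8    0.6]
wrist mat [485.5 -61.6  36.6 128.2   1.8   0.6]
top board_top [570.9 -43.  128.5 155.4   1.    0.9]
top board_mid [ 588.3 -283.   125.2   87.4    1.     1. ]
top mat [562.4  -2.9 191.8 238.    1.    0.6]
crop1.png
scene0.png
st.png
top0.png
w1.png
wrist_109.png
wrist_146.png
wrist_159.png
wrist_91.png
```

Call:
play_rows:
  increments:
    - [[-1,4,0],0]
    - [[-1,4,0],0]
    - [[0,0,0],0]
    - [[0,0,20],0]
    - [[0,0,20],0]
    - [[0,-30,10],0]
    - [[0,-30,0],0]
    - [[0,0,0],0]

```text
time: 17.3
tool_pos: [0.5657, -0.2091, 0.0937]
ee_rot: [[-0.028, 1.0, 0.002], [1.0, 0.028, -0.004], [-0.004, 0.002, -1.0]]
wrist_force: [-0.6, -0.6, -1.2]
gripper_width: 0.494
grip_force: 0.0
```

```bash
python3 look.py .57 -.05 .011 wrist; ls -t pics | head -1
```

```text
[ 0.5657 -0.2091  0.0937] [-0.60143512 -0.56164309 -1.16892993]
scene board_top [573.9 -54.2 133.5 179.7   2.    0.6]
scene board_mid [ 588.6 -236.9  133.6  179.9    3.6    0.6]
scene mat [561.7  -5.9 197.1 244.1   1.5   0.7]
wrist board_top [571.4 -88.7 129.  107.7   2.    0.7]
wrist board_mid [ 582.6 -199.6  130.2  109.4    3.5    0.9]
wrist mat [486.  -79.9  37.5  94.5   2.3   0.6]
top board_top [572.7 -53.8 131.6 177.2   1.    0.6]
top board_mid [ 582.1 -166.6  128.3   40.     3.8    0.7]
top mat [559.8  -3.9 192.6 238.5   1.4   0.7]
wrist_173.png
```

Call:
play_rows:
  increments:
    - [[1,40,0],0]
    - [[2,45,0],0]
    - [[2,45,0],0]
    - [[1,34,-10],0]
    - [[0,0,-22],0]
    - [[0,0,-15],0]
    - [[0,0,-6],0]
    - [[0,0,-4],0]
    - [[0,0,-2],0]
    - [[0,0,0],0]
    - [[0,0,0],0]

```text
time: 19.0
tool_pos: [0.5725, -0.0396, 0.0342]
ee_rot: [[-0.033, 0.999, 0.001], [0.999, 0.033, -0.0], [-0.0, 0.001, -1.0]]
wrist_force: [-0.7, -0.2, -0.1]
gripper_width: 0.501
grip_force: 0.0
```

Call:
play_rows:
  increments:
    - [[0,0,-1],0]
    - [[0,0,-1],0]
    - [[0,0,0],0]

```text
time: 19.3
tool_pos: [0.5727, -0.0393, 0.0333]
ee_rot: [[-0.034, 0.999, 0.001], [0.999, 0.034, 0.0], [0.0, 0.001, -1.0]]
wrist_force: [-3.6, 0.1, 11.8]
gripper_width: 0.499
grip_force: 5.8
```

Call:
play_rows:
  increments:
    - [[0,0,0.4],0]
    - [[-0.3,2,0],0]
    - [[-1,4,0],0]
    - [[-1.5,6,0],0]
    - [[-1.5,6,0],0]
    - [[-1.5,6,0],0]
    - [[-1.5,6,0],0]
    - [[-1.5,6,0],0]
    - [[-1.2,5,0],0]
    - [[0,0,0],0]

```text
time: 20.3
tool_pos: [0.5634, 0.0025, 0.0333]
ee_rot: [[-0.035, 0.999, 0.003], [0.999, 0.035, 0.0], [0.0, 0.003, -1.0]]
wrist_force: [0.1, -0.8, 6.1]
gripper_width: 0.501
grip_force: 3.2
```

```bash
python3 look.py .565 -.01 .011
```

```text
[0.5634 0.0025 0.0333] [ 0.14939368 -0.84907997  6.13951981]
scene board_top [564.7 -17.1 180.1 136.1  85.6   0.6]
scene board_mid [ 588.5 -236.8  132.8  179.6    3.5    1. ]
scene mat [562.5  -6.4 189.7 241.    1.5   0.9]
wrist board_top [562.9  28.7  92.4 128.   85.2   0.6]
wrist mat [558.6  56.9 188.9 117.2   1.7   0.9]
top board_top [554.6 -78.3  53.6 126.8  88.    0.6]
top board_mid [ 585.6 -235.7  130.2  180.8    3.7    0.8]
top mat [559.3  93.6 188.6  43.7   1.4   0.6]
```

Call:
play_rows:
  increments:
    - [[0,0,3],0]
    - [[0,0,25],0]
    - [[0,-40,5],-0.01]
    - [[0,-45,0],0]
    - [[0,-40,0],0]
    - [[0,-5,0],0]
    - [[0,0,0],0]
    - [[0,0,0],0]

```text
time: 21.7
tool_pos: [0.5619, -0.1263, 0.0648]
ee_rot: [[-0.025, 1.0, -0.001], [1.0, 0.025, 0.001], [0.001, -0.001, -1.0]]
wrist_force: [0.1, 0.6, 0.2]
gripper_width: 0.499
grip_force: 0.0
```

```bash
python3 look.py .565 -.015 .011 wrist; ls -t pics|head -1
```

```text
[ 0.5619 -0.1263  0.0648] [0.14921958 0.55846039 0.15921901]
scene board_top [563.2 -17.2 180.8 135.8  84.4   0.8]
scene board_mid [ 5.873e+02 -2.363e+02  1.316e+02  1.876e+02  3.000e-01  9.000e-01]
scene mat [ 5.627e+02 -4.100e+00  1.920e+02  2.421e+02  3.000e-01  7.000e-01]
wrist board_top [558.  -34.4 142.2 129.   85.5   0.9]
wrist board_mid [ 564.  -198.2   88.2   26.1    1.2    0.8]
wrist mat [561.3 -45.  190.  162.2   1.6   0.7]
top board_top [ 306.4 -250.7  166.2  131.2   80.5    0.6]
top board_mid [ 589.6 -270.6  128.4  111.9    1.     0.9]
wrist_217.png
```

Call:
play_rows:
  increments:
    - [[0,-1,-15],0]
    - [[0,0,-12],0]
    - [[0,0,-7],0]
    - [[0,0,-2.5],0]
    - [[0,0,0],0]
    - [[0,3,0],0]
    - [[0,4,0],0]
    - [[0,4,0],0]
    - [[0,3,0],0]
    - [[0,3,0],0]
    - [[0,2,0],0]
    - [[0,0,0],0]

```text
time: 23.5
tool_pos: [0.5621, -0.1095, 0.0286]
ee_rot: [[-0.025, 1.0, 0.0], [1.0, 0.025, 0.0], [0.0, 0.0, -1.0]]
wrist_force: [-0.3, -0.3, 0.0]
gripper_width: 0.502
grip_force: 0.0
```

```bash
python3 look.py .565 -.01 .011
```

```text
[ 0.5621 -0.1095  0.0286] [-3.23067613e-01 -3.17643700e-01  9.25363595e-05]
scene board_top [561.   -5.7 178.2 138.   85.6   0.9]
scene board_mid [ 585.7 -237.8  189.   132.5   88.7    0.8]
scene mat [562.1  -5.9 195.9 239.9   1.5   0.8]
wrist board_top [555.7 -28.2 132.7 128.8  87.2   0.8]
wrist board_mid [ 562.2 -151.4   70.9   20.     1.3    0.8]
wrist mat [ 6.240e+02 -3.290e+01  6.440e+01  1.542e+02  6.000e-01  1.000e+00]
top board_top [558.4   8.  153.3 129.8  86.9   0.6]
top board_mid [ 586.6 -253.4  130.3  145.5    3.8    0.6]
top mat [562.   22.2 191.8 194.2   0.9   0.7]
```

Call:
play_rows:
  increments:
    - [[0,-4,0],0]
    - [[0,0,20],0]
    - [[0,0,15],0]
    - [[-34,10,0],0]
    - [[-35,10,0],0]
    - [[-35,10,0],0]
    - [[0,0,-15],0]
    - [[0,0,-15],0]
    - [[0,0,-5],0]
    - [[0,0,0],0]
    - [[0,0,0],0]
  fingers: -1

```text
time: 25.2
tool_pos: [0.4587, -0.0842, 0.029]
ee_rot: [[-0.024, 1.0, 0.001], [1.0, 0.024, -0.0], [-0.0, 0.001, -1.0]]
wrist_force: [-0.4, 0.4, 0.0]
gripper_width: 0.001
grip_force: 0.0
```

```bash
python3 look.py .56 -.007 .011 wrist; ls -t pics|head -1
```

```text
[ 0.4587 -0.0842  0.029 ] [-0.37396514  0.35878815  0.04780067]
scene board_top [560.8  -6.3 180.  133.7  87.    0.8]
scene board_mid [ 587.  -236.   137.3  183.7    2.8    0.9]
scene mat [561.2  -5.8 192.5 239.9   1.5   0.7]
wrist board_top [555.3  -4.6 178.8 130.6  86.9   0.7]
wrist board_mid [ 597.5 -222.6   12.3   49.5   73.4    0.8]
wrist mat [560.1  -4.8 187.2 137.1  86.5   0.6]
top board_top [557.7  -4.8 179.  130.3  86.8   0.9]
top board_mid [ 584.2 -238.4  135.4  185.4    2.3    0.9]
top mat [562.5  -5.7 191.8 243.6   1.    0.6]
wrist_252.png
```

Call:
play_rows:
  increments:
    - [[4,0,0],0]
    - [[4,0,0],0]
    - [[3,0,0],0]
    - [[3,0,0],0]
    - [[2,0,0],0]
    - [[0,0,0],0]

```text
time: 26.4
tool_pos: [0.4745, -0.084, 0.0285]
ee_rot: [[-0.024, 1.0, 0.0], [1.0, 0.024, -0.0], [-0.0, 0.0, -1.0]]
wrist_force: [0.3, -0.4, 0.1]
gripper_width: 0.004
grip_force: 0.0
```

```bash
python3 look.py .56 -.007 .011
```

```text
[ 0.4745 -0.084   0.0285] [ 0.26012911 -0.44502676  0.13118159]
scene board_top [561.   -6.2 179.5 133.8  86.9   1. ]
scene board_mid [ 5.873e+02 -2.367e+02  1.316e+02  1.844e+02  3.000e-01  9.000e-01]
scene mat [560.9  -6.2 188.7 237.4   2.    0.8]
wrist board_top [555.8  -4.7 178.1 129.9  86.9   0.7]
wrist board_mid [ 612.6 -222.    12.2   47.4   73.4    0.9]
wrist mat [481.4  -9.9  32.8 135.    1.4   0.6]
top board_top [558.1  -4.2 178.5 129.9  87.2   0.8]
top board_mid [ 587.2 -234.8  132.8  181.6    3.8    0.8]
top mat [560.8  -2.9 188.6 238.1   1.    0.8]
```

Call:
play_rows:
  increments:
    - [[3,0,0],0]
    - [[3,0,0],0]
    - [[3,0,0],0]
    - [[2,0,0],0]
    - [[0,0,0],0]

```text
time: 27.5
tool_pos: [0.4856, -0.084, 0.0286]
ee_rot: [[-0.024, 1.0, 0.0], [1.0, 0.024, -0.0], [-0.0, 0.0, -1.0]]
wrist_force: [-0.5, 0.4, -0.2]
gripper_width: 0.004
grip_force: 0.0
```

```bash
python3 look.py .56 -.007 .011
```

```text
[ 0.4856 -0.084   0.0286] [-0.53648222  0.39118608 -0.216631  ]
scene board_top [ 5.647e+02 -4.000e+00  1.320e+02  1.811e+02  3.000e-01  6.000e-01]
scene board_mid [ 588.  -236.6  129.5  181.9    2.     1. ]
scene mat [ 5.609e+02 -5.900e+00  1.955e+02  2.424e+02  3.000e-01  7.000e-01]
wrist board_top [559.2  -3.7 176.2 129.2  88.7   0.8]
wrist board_mid [ 6.238e+02 -2.220e+02  1.230e+01  4.950e+01  7.340e+01  6.000e-01]
wrist mat [481.7 -10.6  33.1 135.    1.2   0.6]
top board_top [562.4  -0.7 174.3 131.5  88.6   0.6]
top board_mid [ 584.4 -234.2  135.6  188.     2.4    0.8]
top mat [560.8  -2.9 188.6 238.1   1.    0.9]
```

Call:
play_rows:
  increments:
    - [[-5,0,0],0]
    - [[0,0,25],0]
    - [[0,0,15],0]
    - [[35,32,0],0]
    - [[35,32,0],0]
    - [[35,32,0],0]
    - [[35,33,0],0]
    - [[34,33,0],0]
    - [[0,0,-20],0]
    - [[0,0,-15],0]
    - [[0,0,-5],0]
    - [[0,0,0],0]

```text
time: 29.3
tool_pos: [0.6521, 0.0761, 0.0271]
ee_rot: [[-0.022, 1.0, -0.003], [1.0, 0.022, -0.001], [-0.001, -0.004, -1.0]]
wrist_force: [-0.7, 0.2, 0.1]
gripper_width: 0.006
grip_force: 0.0
```

Call:
play_rows:
  increments:
    - [[-3,0,0],0]
    - [[-4,0,0],0]
    - [[-4,0,0],0]
    - [[-3,0,0],0]
    - [[-2,0,0],0]
    - [[0,0,0],0]

```text
time: 29.9
tool_pos: [0.6378, 0.0781, 0.0288]
ee_rot: [[-0.024, 1.0, 0.0], [1.0, 0.024, 0.0], [0.0, 0.0, -1.0]]
wrist_force: [0.3, 0.4, -0.2]
gripper_width: -0.0
grip_force: 0.0
```

```bash
python3 look.py .56 -.007 .011
```

```text
[0.6378 0.0781 0.0288] [ 0.32680988  0.41253917 -0.210413  ]
scene board_top [563.7 -22.1 144.2 133.4  88.7   1. ]
scene board_mid [ 586.9 -236.1  136.9  182.2    3.7    0.7]
scene mat [562.8 -39.9 190.8 172.8   1.9   0.9]
wrist board_top [561.   74.8  31.6 124.3  89.    0.8]
wrist mat [557.5  98.8 189.5  45.1   5.2   0.7]
top board_top [560.3 -24.1 141.1 135.1  88.6   0.8]
top board_mid [4.633e+02 5.024e+02 6.760e+01 8.340e+01 1.000e+00 5.000e-01]
top mat [561.5 -40.3 188.6 168.1   0.9   0.6]
```

Call:
play_rows:
  increments:
    - [[-2,0,0],0]
    - [[-2,0,0],0]
    - [[-2,0,0],0]
    - [[0,0,0],0]

```text
time: 30.9
tool_pos: [0.6317, 0.0781, 0.0286]
ee_rot: [[-0.024, 1.0, -0.0], [1.0, 0.024, 0.0], [0.0, -0.0, -1.0]]
wrist_force: [0.4, -0.5, 0.1]
gripper_width: 0.007
grip_force: 0.1
```

```bash
python3 look.py .56 -.007 .011
```

```text
[0.6317 0.0781 0.0286] [ 0.44214774 -0.45042283  0.08441846]
scene board_top [ 5.616e+02 -2.350e+01  1.325e+02  1.470e+02  3.000e-01  9.000e-01]
scene board_mid [ 588.6 -236.9  131.7  179.2    3.9    0.9]
scene mat [563.  -41.1 190.5 170.4   1.9   1. ]
wrist board_top [556.6  74.9 124.3  29.3   0.8   0.9]
wrist mat [557.9  96.6 189.6  42.8   2.6   0.9]
top board_top [558.1 -24.6 128.2 136.8   0.9   1. ]
top board_mid [ 586.4 -235.5  134.6  182.4    3.4    0.9]
top mat [561.6 -41.8 188.5 165.2   1.1   0.8]
```

Call:
play_rows:
  increments:
    - [[5,0,0],0]
    - [[0,0,30],0]
    - [[0,0,45],-0.05]
    - [[-3,30,30],-0.05]
    - [[-4,35,20],-0.08]
    - [[-4,40,0],-0.08]
    - [[-4,40,0],-0.08]
    - [[-4,40,0],-0.08]
    - [[-4,35,0],-0.08]
    - [[-3,26,0],0]
    - [[0,0,0],0]
    - [[0,0,0],0]
  fingers: 1

```text
time: 32.7
tool_pos: [0.6108, 0.3247, 0.1533]
ee_rot: [[0.456, 0.89, -0.0], [0.89, -0.456, -0.0], [-0.0, 0.0, -1.0]]
wrist_force: [0.7, -0.3, -0.9]
gripper_width: 0.982
grip_force: 0.0
```

```bash
python3 look.py .56 -.007 .011 wrist; python3 - <<'E'
from h import *
s=robot.state();print(s["tool_pos"])
for c in ("top","wrist","scene"):
    im=robot.capture(c)
    for r in robot.cut_out("jar",c):
        v,u=np.nonzero(r["region"]); col=im[v,u].mean(0).round()
        P=plane(c,np.c_[u,v],.07)[:,:2]*1000
        (x,y),rad=cv2.minEnclosingCircle(P.astype(np.float32))
        # bright lid only
        g=im[v,u].min(1)>140
        L=P[g]; print(c,col,round(x),round(y),round(rad),g.sum(),L.mean(0).round(1) if g.sum()>30 else '',round(r["p"],2))
    if c!="top": print([(np.round(d["xyz"],3).tolist(),round(d["p"],2)) for d in robot.recognise("jar",c)])
E
ls -t pics|head -1
```

```text
[0.6108 0.3247 0.1533] [ 0.73031316 -0.27527965 -0.93833465]
scene board_top [ 5.612e+02 -5.000e+00  1.388e+02  1.826e+02  3.000e-01  6.000e-01]
scene board_mid [ 588.2 -236.9  131.1  182.     2.6    0.7]
scene mat [560.6  -6.1 193.8 239.7   1.5   0.6]
top board_top [557.8  -4.4 128.2 183.3   0.9   0.9]
top board_mid [ 586.4 -237.   130.5  182.6    2.5    0.7]
top mat [560.9  -4.2 188.6 240.6   1.    0.9]
[0.61111572 0.32386224 0.15356815]
top [157. 156. 153.] 609 320 30 137 [610.6 321.4] 0.82
wrist [ 39. 123.  61.] 587 423 33 0  0.94
wrist [185. 187. 183.] 619 336 32 5694 [616.5 332.9] 0.79
wrist [191. 112. 138.] 712 365 33 0  0.58
[([0.59, 0.42, 0.069], 0.97), ([0.624, 0.335, 0.072], 0.89), ([0.714, 0.366, 0.071], 0.74)]
scene [121. 123. 118.] 646 322 56 322 [618.5 330.2] 0.58
[([0.739, 0.354, 0.059], 0.67), ([0.636, 0.321, 0.049], 0.66), ([0.604, 0.415, 0.053], 0.56)]
wrist_327.png
```

View pics/wrist_327.png

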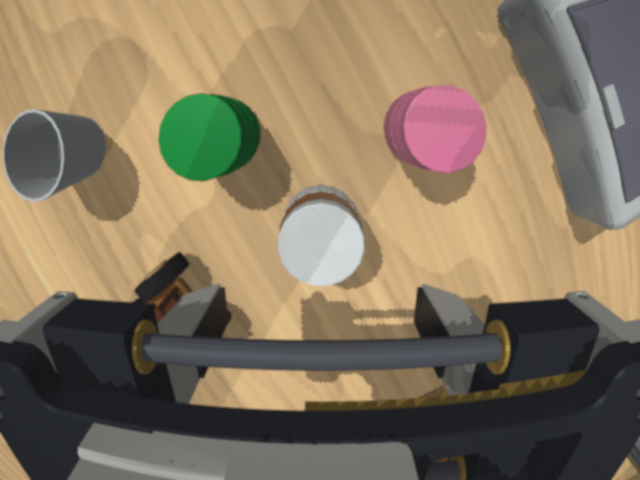

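```bash
python3 - <<'E'
from h import *
k=robot.get_calibration("wrist");print(np.round(k["origin"],3),np.round(k["orientation"][:,2] if hasattr(k["orientation"],'shape') else [r[2] for r in k["orientation"]],3))
for z in (.07,): print(np.round(plane("wrist",[(321.5,243),(278,242),(365,242),(321,200),(321,286)],z)*1000,1).tolist())
print("tractor",np.round(plane("wrist",[(187,257),(137,290),(190,300)],.05)*1000,1).tolist())
im=robot.capture("top")
for c in("top",):
  for r in robot.cut_out("tractor",c)[:1]:
    v,u=np.nonzero(r["region"]);P=plane(c,np.c_[u,v],.04)*1000;print(r["p"],P.min(0),P.max(0))
E
```

```text
[0.648 0.398 0.289] [0.137 0.267 0.954]
[[616.4, 335.1, 70.0], [592.7, 348.1, 70.0], [640.7, 323.3, 70.0], [628.5, 359.3, 70.0], [602.7, 309.3, 70.0]]
tractor [[523.2, 364.2, 50.0], [469.0, 360.9, 50.0], [505.5, 334.7, 50.0]]
0.65 [409.99065196 285.78489826  40.        ] [513.12074132 335.42810437  40.        ]
```

```bash
python3 - <<'E'
from h import *
print(np.round(plane("top",[(210,210.5)],.07)*1000,1),np.round(plane("scene",[(474,264)],.07)*1000,1))
a=cv2.imread("pics/top0.png")[185:245,160:260];b=cv2.imread("pics/scene0.png")[235:305,440:540]
cv2.imwrite("pics/jl.png",np.hstack([cv2.resize(a[:60],(500,300),interpolation=0),cv2.resize(b[:60,:60],(300,300),interpolation=0)]))
robot.capture("wrist")
s=robot.state();print(s["tool_pos"],s["ee_rot"])
for r in robot.cut_out("jar","wrist"):
    v,u=np.nonzero(r["region"]);im=0;print(u.mean(),v.mean(),u.min(),u.max(),v.min(),v.max())
E
```

```text
[[612.9 327.8  70. ]] [[620.2 328.1  70. ]]
[0.6110521  0.32404241 0.15353009] [[ 4.58149996e-01  8.88874895e-01  5.07845979e-05]
 [ 8.88874895e-01 -4.58149998e-01  3.02351615e-05]
 [ 5.01422394e-05  3.12889150e-05 -9.99999998e-01]]
323.5201179071481 238.3327929255711 282 366 188 287
210.91356825749168 138.05757491675917 161 263 95 183
438.6476726623644 131.4252368529452 385 489 88 176
```

View pics/jl.png

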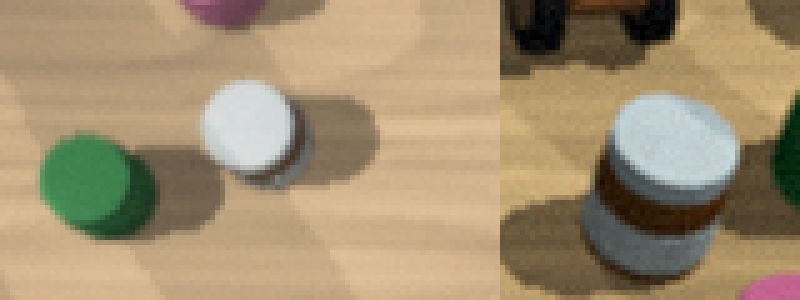

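Call:
play_rows:
  increments:
    - [[3,4,0],0]
    - [[2.5,3,-20],0]
    - [[0,0,-30],0]
    - [[0,0,-30],0]
    - [[0,0,-18],0]
    - [[0,0,-7.5],0]
    - [[0,0,0],0]
    - [[0,0,0],0]

```text
time: 34.7
tool_pos: [0.6175, 0.3313, 0.049]
ee_rot: [[0.458, 0.889, 0.002], [0.889, -0.458, 0.001], [0.001, 0.001, -1.0]]
wrist_force: [0.4, -0.5, 0.4]
gripper_width: 0.999
grip_force: 0.0
```

Call:
play_rows:
  increments:
    - [[0,0,0],0]
    - [[0,0,0],0]
    - [[0,0,0],0]
    - [[0,0,0],0]
    - [[0,0,0],0]
    - [[0,0,0],0]
    - [[0,0,0],0]
    - [[0,0,0],0]
  fingers: -1

```text
time: 35.5
tool_pos: [0.6167, 0.3311, 0.0483]
ee_rot: [[0.458, 0.889, 0.0], [0.889, -0.458, 0.0], [0.0, 0.0, -1.0]]
wrist_force: [-1.1, 0.2, 2.8]
gripper_width: 0.624
grip_force: 30.0
```

Call:
play_rows:
  increments:
    - [[0,0,5],0]
    - [[0,0,20],0]
    - [[0,0,30],0]
    - [[-3,-20,10],0]
    - [[-7,-40,0],0]
    - [[-7,-45,0],0]
    - [[-8,-45,0],0]
    - [[-8,-45,0],0]
    - [[-8,-45,0],0]
    - [[-8,-45,0],0]
    - [[-6,-33,0],0]
    - [[-2,-18,0],0]

```text
time: 36.7
tool_pos: [0.5581, -0.0096, 0.113]
ee_rot: [[0.463, 0.887, -0.001], [0.887, -0.463, -0.002], [-0.002, -0.0, -1.0]]
wrist_force: [-0.0, 0.4, -1.2]
gripper_width: 0.624
grip_force: 30.0
```

Call:
play_rows:
  increments:
    - [[0,0,0],0]
    - [[0,0,-20],0]
    - [[0,0,-15],0]
    - [[0,0,-8],0]
    - [[0,0,-4],0]
    - [[0,0,-3],0]
    - [[0,0,-1],0]
    - [[0,0,0],0]

```text
time: 37.5
tool_pos: [0.5598, -0.005, 0.0623]
ee_rot: [[0.458, 0.889, 0.0], [0.889, -0.458, 0.0], [0.0, 0.0, -1.0]]
wrist_force: [-0.0, 0.4, -1.3]
gripper_width: 0.62
grip_force: 30.0
```

```bash
python3 look.py .56 -.007 .011 scene; ls -t pics|head -1
```

```text
[ 0.5598 -0.005   0.0623] [-0.01038383  0.37373305 -1.25905565]
scene board_top [ 5.615e+02 -5.400e+00  1.325e+02  1.794e+02  3.000e-01  9.000e-01]
scene board_mid [ 587.4 -236.5  134.9  185.9    2.     0.6]
scene mat [561.9  -5.6 192.6 238.9   0.9   1. ]
wrist board_top [558.2  16.6 139.1 129.4  89.9   0.6]
wrist board_mid [ 6.264e+02 -2.582e+02  1.620e+01  4.190e+01  4.410e+01  5.000e-01]
wrist mat [559.2  18.6 190.3 194.    1.5   0.7]
top board_top [ 5.588e+02 -6.790e+01  1.286e+02  4.930e+01  5.000e-01  1.000e+00]
top board_mid [ 585.8 -237.2  130.2  182.2    3.7    0.8]
top mat [ 559.1 -103.4   75.4  193.5   75.7    0.9]
scene_375.png
```

Call:
play_rows:
  increments:
    - [[0,0,-1],0]
    - [[0,0,-1],0]
    - [[0,0,-0.5],0]
    - [[0,0,0],0]

```text
time: 38.5
tool_pos: [0.5595, -0.005, 0.0594]
ee_rot: [[0.458, 0.889, -0.0], [0.889, -0.458, -0.0], [-0.0, -0.0, -1.0]]
wrist_force: [0.1, -0.2, -2.8]
gripper_width: 0.623
grip_force: 30.0
```

Call:
play_rows:
  increments:
    - [[0,0,-0.5],0]
    - [[0,0,0],0]

```text
time: 38.7
tool_pos: [0.5596, -0.005, 0.0593]
ee_rot: [[0.458, 0.889, 0.0], [0.889, -0.458, 0.0], [0.0, -0.0, -1.0]]
wrist_force: [-0.8, -0.0, 3.0]
gripper_width: 0.626
grip_force: 30.0
```

Contact is light. Next I open gently, in small steps first, and lift away.

Call:
play_rows:
  increments:
    - [[0,0,0],0]
    - [[0,0,0],0]
    - [[0,0,0],0]
    - [[0,0,0],0]
    - [[0,0,0],0]
  fingers: 0.85

```text
time: 39.2
tool_pos: [0.5596, -0.005, 0.059]
ee_rot: [[0.458, 0.889, 0.0], [0.889, -0.458, 0.0], [0.0, 0.0, -1.0]]
wrist_force: [0.3, -0.2, -0.6]
gripper_width: 0.921
grip_force: 0.0
```

Call:
play_rows:
  increments:
    - [[0,0,5],0]
    - [[0,0,15],0]
    - [[0,0,25],0]
    - [[0,0,40],0]
    - [[0,0,40],0]
    - [[-20,30,10],0]
    - [[-20,45,0],0]
    - [[-20,45,0],0]
    - [[-10,45,0],0]
    - [[0,40,0],0]
    - [[0,0,0],0]

```text
time: 40.3
tool_pos: [0.4886, 0.2075, 0.1956]
ee_rot: [[0.45, 0.893, 0.002], [0.893, -0.45, 0.004], [0.005, -0.0, -1.0]]
wrist_force: [-0.3, -0.3, 0.4]
gripper_width: 0.924
grip_force: 0.0
```

```bash
python3 look.py .56 -.007 .011 scene; python3 - <<'E'
from h import *
a=robot.capture("scene");b=robot.capture("top")
print([(np.round(d["xyz"],3).tolist(),round(d["p"],2)) for d in robot.recognise("jar","top")])
cv2.imwrite("pics/fin.png",np.vstack([cv2.resize(a[220:340,160:400],(600,300)),cv2.resize(b[170:290,220:460],(600,300))])[:,:,::-1])
E
```

```text
[0.4886 0.2075 0.1956] [-0.33849133 -0.29923125  0.39754005]
scene board_top [ 5.615e+02 -5.300e+00  1.325e+02  1.796e+02  3.000e-01  6.000e-01]
scene board_mid [ 587.  -237.   136.6  181.1    3.     0.6]
scene mat [562.5  -7.1 190.1 242.    1.6   0.9]
wrist board_top [590.1  63.   63.1  57.4   2.2   0.8]
wrist mat [558.2  65.4 190.5 104.2   1.2   0.9]
top board_top [557.8  -4.4 128.2 177.3   1.    0.6]
top board_mid [ 584.8 -235.4  134.5  185.4    4.9    0.9]
top mat [560.9  -3.9 188.6 239.9   1.    0.7]
[([0.713, 0.36, 0.067], 0.93), ([0.558, -0.009, 0.081], 0.77), ([0.579, 0.416, 0.068], 0.74)]
```

View pics/fin.png

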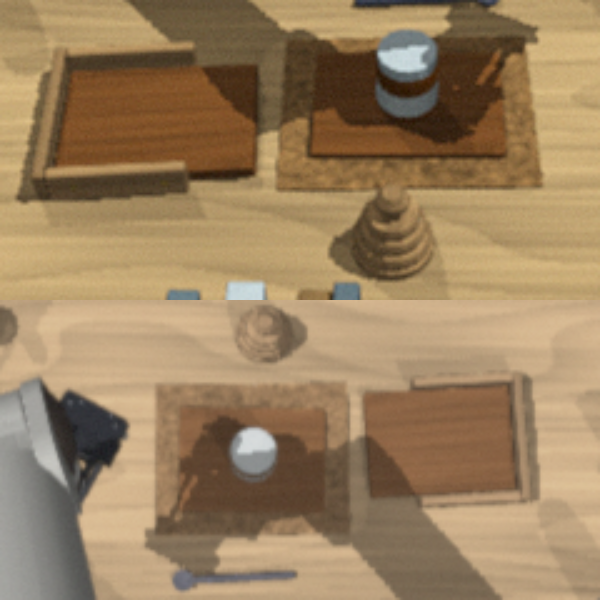

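The board lies square in the middle of the mat with the jar standing on it, and the rest of the scene is in place, so I'm handing the job in.

```bash
python3 -c "
from plant import robot
print(robot.job_done())"
```

```text
the job is handed in; nothing more can be done
None
```

The job is handed in: the top board lies flat and square, within about 3 mm of the mat's centre, with the jar upright on it and let go, the two lower boards in place and no visible change to anything else (peak press reading about 12 N, about 41 s used).

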